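Unclamp a drilled bracket for washing and open the degreaser's safety cap

TASK

The drilled bracket is finished and has to be degreased: slide the vise's moving jaw wide open by its black grip, lift the bracket out and set it down (no dropping) inside the yellow wash tray. Then press the degreaser bottle's red safety cap down, twist it counter-clockwise while it is pressed, lift it off and finish while still holding it upright in the gripper, well clear above its bottle, with the jaw left open. Leave the parts bin, the white pusher and the screwdriver where they are.

Things in the scene. Friction and masses are not known exactly. Their poses are not given: they have to be found in the camera images.
- jaw (a joint): sliding vise jaw, m: about 0 = closed on the bracket, grows as it opens, end stop at 0.060. Wide open means more than 0.045. It slides stiffly (about 4 N) and stays where it is left; no screw to turn
- jaw_grip (a point): centre of the upright black grip block on the moving jaw: 14 mm along x, 32 mm along y, top 20 mm above this point, jaw's top face 21 mm below it. The jaw opens along -x of this frame (the vise's axes); the bracket's web is 80 mm away along +x with the jaw closed
- bracket_center (a point): centre, half-way up, of the upright web of the loose aluminium angle bracket, 130 g: 10 mm thick (x), 50 mm wide (y), 75 mm tall (z), three holes. It starts standing in the vise, its top 40 mm above the jaws. From the web's lower end an 8 mm thick foot reaches 25 mm along -x, under the overhanging moving jaw, so it lifts out only with the jaw over 25 mm open
- tray_in (a point): centre of the inner floor (4 mm above the table) of the loose yellow open tray, 800 g: outside 150 mm along its x, 120 mm along its y, 35 mm tall, walls 4 mm. The bracket may stand or lie in it
- neck (a point): on the axis of the white degreaser bottle at the top of its collar, 108 mm above the table, under the cap; z up. The bottle (72 mm diameter, blue band) is clamped to a bolted-down plate and cannot move. A fully pressed cap's lower rim meets the collar here. Below, the shoulder widens from radius 23.5 mm (4 mm below) to 36 mm (20 mm below)
- cap_center (a point): centre, half-way up, of the red push-and-turn cap: round, 50 mm diameter, 32 mm tall, 45 g, z up; grip across its sides at any yaw. Locked, it is 22 mm above neck. To free it, press it down 4.5 to 6 mm and, while down, turn it about 60 degrees counter-clockwise seen from above (free from 40, stop at about 85), then lift straight up. Unpressed it turns only about 6 degrees
- plug (a joint): spring-loaded grey plug in the bottle's neck that pushes the cap up, m: about 0.003 with the cap locked (5 N), about 0.009 with it fully pressed (8.5 N), 0 with the cap off (plug top then 36 mm above neck)
- vise: blue vise, bolted down, 80 mm wide, jaw tops 55 to 56 mm above the table; origin at table height under the middle of the clamped bracket's web (bracket up to 12 mm off in y), x towards the fixed jaw
- bracket: the bracket; origin under the centre of its web, 37.5 mm below bracket_center
- tray: the yellow tray; origin under its centre
- bottle: the bottle with its plate; origin on the axis at table height
- cap: the cap; origin at the centre of its lower rim, 16 mm below cap_center
- bin_center (a point): centre of the loose green parts bin, 110 x 90 x 60 mm; leave it alone
- pusher_center (a point): centre, half-way up, of the loose white plastic food pusher, a standing cone 112 mm tall and 56 mm wide at its foot; leave it alone
- screwdriver: screwdriver lying on the table near the robot; leave it alone
Things that resemble listed ones, but are neither listed nor needed, are in the scene too. Leave any green or purple look-alike of the bottle alone.

How it is judged:
By the outcome, as a careful person would: the job done as asked, in the order asked, and still so for the second after the job is handed in, while the arm keeps its last pose, push and grip.
It also fails if it takes over 64 s, if anything falls off the work surface, if the arm or the gripper's body presses on something with over 40 N, if the wrist force passes 120 N, or if a joint passes its speed limit or range.

ROBOT

A 6-joint arm with a two-finger parallel gripper is mounted at the origin on the work surface. World frame = base frame: x ahead of the robot, y to its left, z up, the work surface at z = 0. Lengths are in m, angles in degrees, forces in N, time in s.
With the tool pointing down it reaches from about 0.3 to 0.85 m from the base axis. Payload 5.4 kg.
Tool frame: the origin (TCP) lies at the very end of the fingers, on their centre line; the grasp point (between the pads) lies 19 mm behind it (ctrl.grasp_offset is the distance from the TCP to the grasp point, in m); z points along the fingers, y is the direction in which the jaws open and shut (so a half turn about z gives the same grasp; the last joint's range is limited). The gripper opens to 85 mm and grips with 20 to 120 N. Pads are 22 mm wide; open, the fingers measure 114 mm over their backs; the gripper's body (76 mm by 85 mm) begins 54 mm behind the grasp point. The pads swing forward as they close: fully open they stand 13 mm farther back than shut.
Start: joints at [-83.428, 9.076, 91.501, -0, 79.423, -12.038], TCP at [0.183, -0.545, 0.231] pointing down, gripper open.
Joint ranges: [-166.64, 166.64], [-54.1, 131.32], [10.49, 154.53], [-73.88, 253.88], [9.74, 151.15], [-171.62, 171.62]. Speed limits (degrees/s): [147.25, 147.25, 180, 180, 180, 180].

INTERFACE

Orientations are given as [roll, pitch, yaw] about the fixed x, y, z axes, in that order (R = Rz(yaw) Ry(pitch) Rx(roll)).
In Python, from station import ctrl gives the robot as it stands. The module is installed in compiled form; this text tells all that it offers.
- The arm moves only by the tool send_rows, never from a script. Its argument "rows" is a list of rows, each a list of 6 numbers: the shift along the world's x, y, z in m, then the turn, a rotation vector about the world's x, y, z in rad. In form: [[tx, ty, tz, rx, ry, rz], ...]. A call has exactly 8 rows; each row is the pose to reach, as a shift and turn from the pose commanded when the call began; what a row does not reach only later rows make up. A row lasts 1/10 s, in which the tool goes at most 50 mm and 8.59 degrees, less where a joint would pass 70% of its speed; a pose out of reach is approached as far as the arm can. A call with a gripper value outside its range is refused whole. "fingers" is the gripper's target within -1 to 1 (shut at 1, half-way at 0, fully open at -1), set as the call begins (left out, the last holds). The fingers move at their own pace and stop on an object; "newtons" is the grip in N (left out, the last holds). Time passes only in rows, so rows that repeat a pose let the fingers close, or fill a call up. It gives the time, the measured TCP pose, the force and the opening at its end, in the units of the state.
- ctrl.read_state(): the state, without advancing time (a new reading comes with each control period).
- ctrl.get_image(name): name is "scene" or "top"; returns the picture (480x640x3 uint8, red, green, blue); there is no depth.
- ctrl.get_calibration(name): a dict with "mtx" (3x3 intrinsics, pixels), "D" ([k1, k2, p1, p2, k3] as OpenCV has them; the pictures are not rectified), "view" (4x4, takes a point from world to camera coordinates). Camera axes: x right, y down, z forward; pixel columns grow to the right and rows downward; lengths in m; the calibration is good to about 2 mm. A picture is of the moment at which its call begins. get_calibration takes no time and is no camera call.
- ctrl.hand_in(): hands the job in, once; it reports no verdict.
Trained networks look in the newest picture that a camera, given by its name, has taken for a name from the list of things; names that differ only in an ending like _2 or _b are one class to them, and where a whole thing is asked for, a point or a joint stands for the part that bears it (a point fixed in the world has none). Each returns a list of dicts, best first, with "score" (0 to 1); they miss things now and then, are a little off and sometimes report something else, mostly with a low value. They report only what shows in the picture. A call takes as long as a camera call. They do not tell look-alikes from the thing itself.
- ctrl.silhouettes(label, camera): "pixels" (480x640 bool, what is visible of it) and "bbox" ([centre column, centre row, width, height] in pixels, round what is visible of it).
- ctrl.tip_of(label, camera): "at" ([row, column] in pixels: a listed point, or the origin of a listed thing).
The state is a dict: "time": time; "qpos": joint angles; "dq": joint speeds; "joint_efforts": joint torques, N m; "tcp_pos": TCP position; "eef_rot": TCP orientation; "ft_force": force on the tool from outside, world axes, zero at the start; "ft_torque": the same for the moment, N m; "opening": finger opening in m.
Only numpy, scipy, OpenCV 4.12 (cv2) and the standard library are available. Lean on these libraries where they do the work, as an engineer would, in place of code of your own. Each camera call takes 0.05 s, during which the arm holds its last target. There are 200 camera calls.

## Working session

There is one attempt and no reset: what is moved stays moved. The work goes in short steps, Python scripts to look and compute and a tool call to move; the robot and the scene stay as the last step left them, time stands still between calls to the robot, and variables do not carry over. Pictures are saved under pics/ and viewed, about 8 in all and at most 12, crops included, and the job is handed in when it is done.

Besides the shell and the picture viewer there is one more tool, called after "Emit:" as name(argument=value, ...) on one line, values as JSON. send_rows: Moves the arm, as the interface text tells. Its arguments: {"type":"object","properties":{"rows":{"type":"array"},"fingers":{"type":"number"},"newtons":{"type":"number"}},"required":["rows"]}

```bash
mkdir -p pics
python3 - <<'E'
from station import ctrl
import cv2,numpy as np
for c in ("scene","top"):
    im=ctrl.get_image(c); cv2.imwrite(f"pics/{c}0.png",im[:,:,::-1])
    k=ctrl.get_calibration(c); V=np.array(k["view"]); print(c,np.round(-V[:3,:3].T@V[:3,3],3),np.round(V[2,:3],2))
    for n in ("jaw_grip","bracket_center","tray_in","neck","cap_center","vise","bottle","bin_center","pusher_center"):
        print(n,[(np.round(d["at"],1).tolist(),round(d["score"],2)) for d in ctrl.tip_of(n,c)][:4])
print(ctrl.read_state())
E
```

```text
scene [ 0.998 -0.714  0.692] [-0.39  0.74 -0.55]
jaw_grip [([331.9, 183.2], 0.61)]
bracket_center [([355.4, 228.6], 0.9)]
tray_in [([291.7, 308.4], 0.69)]
neck [([142.3, 303.7], 0.95), ([154.0, 373.6], 0.89), ([207.2, 442.4], 0.71), ([185.8, 360.3], 0.67)]
cap_center [([175.4, 358.0], 0.78), ([225.5, 358.1], 0.38)]
vise [([375.3, 231.7], 0.88)]
bottle [([188.4, 373.1], 0.93), ([226.5, 355.4], 0.86), ([247.4, 439.7], 0.75), ([179.5, 304.1], 0.68)]
bin_center [([350.7, 384.2], 0.57)]
pusher_center [([263.4, 416.0], 0.91), ([289.6, 308.7], 0.19)]
top [0.514 0.074 1.275] [ 0.07 -0.01 -1.  ]
jaw_grip [([280.3, 445.1], 0.66)]
bracket_center [([158.0, 376.4], 0.57), ([242.7, 436.0], 0.44)]
tray_in [([241.9, 328.2], 0.8)]
neck [([159.7, 211.3], 0.96), ([346.6, 135.1], 0.89), ([249.1, 203.3], 0.8), ([340.3, 222.5], 0.69)]
cap_center [([248.9, 197.6], 0.86), ([246.2, 438.9], 0.39)]
vise [([246.9, 434.6], 0.69)]
bottle [([245.9, 213.7], 0.91), ([342.6, 151.7], 0.87), ([337.3, 227.6], 0.64), ([171.2, 218.1], 0.6)]
bin_center [([160.3, 374.6], 0.84), ([241.6, 203.6], 0.48)]
pusher_center [([163.6, 279.5], 0.63), ([246.3, 205.5], 0.35)]
{'time': 1.0, 'qpos': array([-8.34269964e+01,  9.07620613e+00,  9.15024661e+01,  2.29240243e-03,
        7.94251483e+01, -1.20367849e+01]), 'dq': array([ 0.02152167, -0.10799748,  0.03091292, -0.03330046, -0.06907234,
       -0.03440058]), 'joint_efforts': array([ 3.41943647e-03, -3.96013284e+01, -3.31702888e+01, -2.67949908e-06,
        5.29092740e-04,  5.46938494e-06]), 'tcp_pos': array([ 0.18349262, -0.54490242,  0.23128402]), 'eef_rot': array([-1.79996733e+02, -3.00063591e-03,  1.86093676e+01]), 'ft_force': array([0.58895687, 0.23885938, 0.08071089]), 'ft_torque': array([ 0.01068072, -0.01495389,  0.03426615]), 'opening': 0.08535386654671892}
```

View pics/scene0.png

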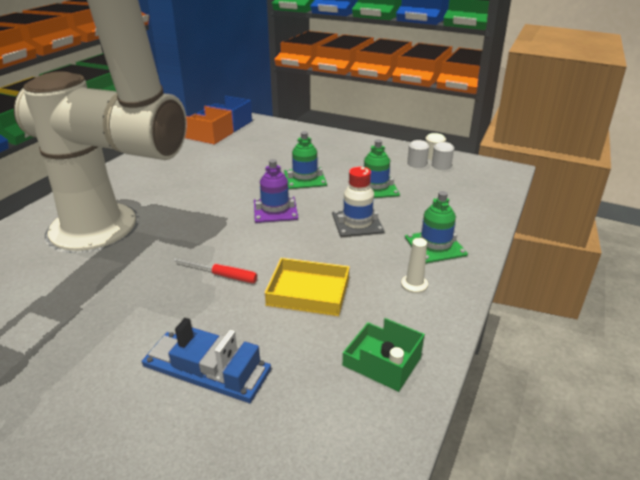

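View pics/top0.png

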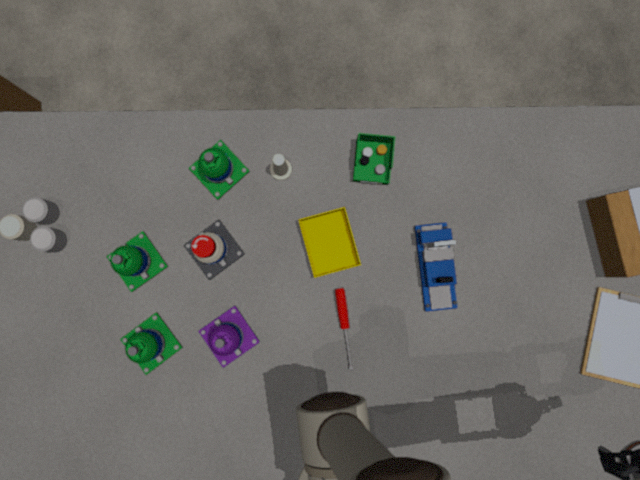

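```bash
cat > h.py <<'E'
from station import ctrl
import cv2,numpy as np
def cal(c):
    k=ctrl.get_calibration(c); return np.array(k["mtx"]),np.array(k["D"]),np.array(k["view"])
def onplane(c,uv,z):
    K,D,V=cal(c); p=cv2.undistortPoints(np.float64(uv).reshape(-1,1,2),K,D).reshape(-1,2)
    d=np.c_[p,np.ones(len(p))]@V[:3,:3]; o=-V[:3,:3].T@V[:3,3]
    return (o+d*((z-o[2])/d[:,2])[:,None])[:,:2]
def proj(c,P):
    K,D,V=cal(c); return cv2.projectPoints(np.float64(P).reshape(-1,1,3),cv2.Rodrigues(V[:3,:3])[0],V[:3,3],K,D)[0].reshape(-1,2)
def rect(c,img,x0,x1,y0,y1,z,s=2000): # rows: +x up, cols: -y right
    n,m=int((x1-x0)*s),int((y1-y0)*s)
    r,q=np.mgrid[:n,:m]; P=np.stack([x1-r/s,y1-q/s,np.full(r.shape,z)],-1)
    m2=proj(c,P).astype(np.float32).reshape(n,m,2)
    return cv2.remap(img,m2[...,0].copy(),m2[...,1].copy(),cv2.INTER_CUBIC)
E
python3 - <<'E'
from h import *
def both(n,z,s,t):
    print(n,onplane("scene",[s[::-1]],z)[0].round(4),onplane("top",[t[::-1]],z)[0].round(4))
both("grip",.0765,[331.9,183.2],[280.3,445.1])
both("brk",.058,[355.4,228.6],[242.7,436])
both("tray",.004,[291.7,308.4],[241.9,328.2])
both("neck",.108,[185.8,360.3],[249.1,203.3])
both("cap",.130,[175.4,358],[248.9,197.6])
both("vise",0,[375.3,231.7],[246.9,434.6])
both("bottle",0,[226.5,355.4],[245.9,213.7])
both("bin",.03,[350.7,384.2],[160.3,374.6])
both("pusher",.056,[263.4,416],[163.6,279.5])
im=ctrl.get_image("top"); sc=ctrl.get_image("scene")
for c,i in(("top",im),("scene",sc)):
    hsv=cv2.cvtColor(i,cv2.COLOR_RGB2HSV)
    y=cv2.inRange(hsv,(22,150,60),(35,255,255)); cnt=max(cv2.findContours(y,0,1)[0],key=cv2.contourArea)
    b=cv2.boxPoints(cv2.minAreaRect(onplane(c,cnt.reshape(-1,2),.035).astype(np.float32))); print("tray",c,b.round(4).tolist())
k=sorted(ctrl.silhouettes("vise","top"),key=lambda d:-d["score"])[0]["pixels"]
cnt=max(cv2.findContours(k.astype(np.uint8),0,1)[0],key=cv2.contourArea)
print("vise",cv2.boxPoints(cv2.minAreaRect(onplane("top",cnt.reshape(-1,2),.01).astype(np.float32))).round(4).tolist())
v=onplane("top",[[437,265]],.05)[0]; print(v)
a=rect("top",im,v[0]-.15,v[0]+.15,v[1]-.1,v[1]+.1,.055)
b=rect("scene",sc,v[0]-.15,v[0]+.15,v[1]-.1,v[1]+.1,.055)
cv2.imwrite("pics/r1.png",np.hstack([a,b])[:,:,::-1])
E
```

```text
grip [ 0.5087 -0.2515] [ 0.5073 -0.2507]
brk [ 0.5959 -0.2468] [ 0.5973 -0.2368]
tray [0.6069 0.013 ] [0.6065 0.0194]
neck [0.596  0.3014] [0.5862 0.3098]
cap [0.5863 0.3085] [0.5855 0.3181]
vise [ 0.5904 -0.24  ] [ 0.5908 -0.2477]
bottle [0.5928 0.2891] [0.6005 0.3057]
bin [ 0.8118 -0.0964] [ 0.8058 -0.0977]
pusher [0.7913 0.1348] [0.7943 0.1365]
tray top [[0.5181000232696533, 0.05790000036358833], [0.5480999946594238, -0.05739999935030937], [0.6912999749183655, -0.020099999383091927], [0.6611999869346619, 0.09520000219345093]]
tray scene [[0.5189999938011169, 0.05299999937415123], [0.557200014591217, -0.09380000084638596], [0.7045999765396118, -0.05550000071525574], [0.6664000153541565, 0.09139999747276306]]
vise [[0.4316999912261963, -0.20839999616146088], [0.43880000710487366, -0.3046000003814697], [0.656499981880188, -0.28839999437332153], [0.6492999792098999, -0.19220000505447388]]
[ 0.54409066 -0.23957406]
```

View pics/r1.png

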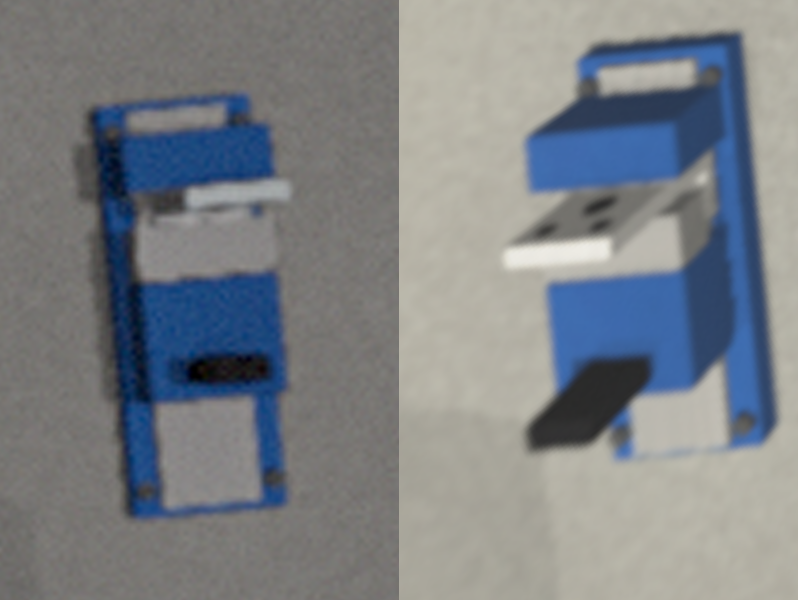

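```bash
cat > fit.py <<'E'
from h import *
from scipy.optimize import minimize
def hullmask(c,P):
    m=np.zeros((1920,2560),np.uint8); cv2.fillConvexPoly(m,cv2.convexHull(np.int32(proj(c,P)*4+1.5)),1); return m
def fit(masks,model,p0,step):
    big={c:cv2.resize(m,(2560,1920),interpolation=cv2.INTER_LINEAR)>.5 for c,m in masks.items()}
    def f(p):
        s=0
        for c,m in big.items():
            h=hullmask(c,model(p))>0; s-=(h&m).sum()/(h|m).sum()
        return s
    r=minimize(f,p0,method="Nelder-Mead",options=dict(initial_simplex=[p0]+[np.add(p0,np.eye(len(p0))[i]*step[i]) for i in range(len(p0))],xatol=1e-4))
    return r.x,r.fun
def cyl(x,y,z0,z1,r):
    t=np.linspace(0,2*np.pi,60); return np.vstack([np.c_[x+r*np.cos(t),y+r*np.sin(t),0*t+z] for z in(z0,z1)])
def box(x,y,yaw,hx,hy,z0,z1):
    c,s=np.cos(yaw),np.sin(yaw); return np.array([[x+a*c-b*s,y+a*s+b*c,z] for a in(-hx,hx) for b in(-hy,hy) for z in(z0,z1)])
def near(c,m,P,rad):
    u=proj(c,[P])[0]; k=np.zeros(m.shape,np.uint8); cv2.circle(k,tuple(np.int32(u)),rad,1,-1); return (m>0).astype(np.float32)*k
E
python3 - <<'E'
from fit import *
R={};B={}
for c in("scene","top"):
    i=ctrl.get_image(c); h=cv2.cvtColor(i,cv2.COLOR_RGB2HSV)
    r=cv2.inRange(h,(0,110,60),(9,255,255))|cv2.inRange(h,(170,110,60),(180,255,255))
    R[c]=near(c,cv2.morphologyEx(r,cv2.MORPH_CLOSE,np.ones((5,5))),(.587,.312,.13),28)
    B[c]=near(c,cv2.inRange(h,(0,0,0),(180,255,45)),(.509,-.2475,.077),22)
    print(c,R[c].sum(),B[c].sum())
for m in(R,{"scene":R["scene"]},{"top":R["top"]}):
    print("cap",fit(m,lambda p:cyl(p[0],p[1],.114,.146,.025),[.588,.31],[.008,.008]))
for m in(B,{"scene":B["scene"]}):
    print("grip",fit(m,lambda p:box(p[0],p[1],.082,.007,.016,.0555,.0965),[.509,-.248],[.005,.005]))
E
```

```text
scene 389.0 197.0
top 446.0 80.0
cap (array([0.5913847 , 0.30546423]), np.float64(-1.8381684240936011))
cap (array([0.59143442, 0.3052143 ]), np.float64(-0.8943499567598732))
cap (array([0.59192743, 0.3053949 ]), np.float64(-0.943313373253493))
grip (array([ 0.51054806, -0.24599988]), np.float64(-0.9983355402027946))
grip (array([ 0.50759375, -0.24690625]), np.float64(-0.42345977939198276))
```

Emit:
send_rows(rows=[[0.02, 0.02, 0, 0, 0, 0.1], [0.05, 0.04, 0, 0, 0, 0.24], [0.08, 0.07, 0, 0, 0, 0.38], [0.11, 0.1, 0, 0, 0, 0.52], [0.14, 0.13, 0, 0, 0, 0.66], [0.17, 0.16, 0, 0, 0, 0.8], [0.2, 0.19, -0.01, 0, 0, 0.94], [0.23, 0.22, -0.02, 0, 0, 1.08]], fingers=0, newtons=40)

```text
time: 2.05
tcp_pos: [0.4147, -0.3239, 0.2116]
eef_rot: [179.9, 0.1, 80.8]
ft_force: [-0.3, -0.2, -1.2]
opening: 0.0427
```

Emit:
send_rows(rows=[[0.03, 0.03, -0.01, 0, 0, 0.12], [0.06, 0.055, -0.03, 0, 0, 0.248], [0.09, 0.075, -0.05, 0, 0, 0.248], [0.0965, 0.0785, -0.07, 0, 0, 0.248], [0.0965, 0.0785, -0.095, 0, 0, 0.248], [0.0965, 0.0785, -0.12, 0, 0, 0.248], [0.0965, 0.0785, -0.135, 0, 0, 0.248], [0.0965, 0.0785, -0.143, 0, 0, 0.248]])

```text
time: 2.85
tcp_pos: [0.5093, -0.2459, 0.0668]
eef_rot: [-179.9, -0.1, 94.7]
ft_force: [0.5, -0.2, 0.1]
opening: 0.0424
```

Emit:
send_rows(rows=[[0, 0, 0, 0, 0, 0], [0, 0, 0, 0, 0, 0], [0, 0, 0, 0, 0, 0], [0, 0, 0, 0, 0, 0], [0, 0, 0, 0, 0, 0], [0, 0, 0, 0, 0, 0], [0, 0, 0, 0, 0, 0], [0, 0, 0, 0, 0, 0]], fingers=1)

```text
time: 3.65
tcp_pos: [0.5104, -0.247, 0.0694]
eef_rot: [180.0, 0.1, 94.7]
ft_force: [-3.4, 0.0, 5.8]
opening: 0.0134
```

Emit:
send_rows(rows=[[-0.006, -0.0005, 0, 0, 0, 0], [-0.015, -0.0012, 0, 0, 0, 0], [-0.024, -0.002, 0, 0, 0, 0], [-0.033, -0.0027, 0, 0, 0, 0], [-0.042, -0.0034, 0, 0, 0, 0], [-0.05, -0.0041, 0, 0, 0, 0], [-0.057, -0.0047, 0, 0, 0, 0], [-0.057, -0.0047, 0, 0, 0, 0]])

```text
time: 4.45
tcp_pos: [0.4543, -0.2523, 0.0694]
eef_rot: [179.7, 0.2, 94.6]
ft_force: [9.9, -1.4, 1.9]
opening: 0.0134
```

Emit:
send_rows(rows=[[0, 0, 0, 0, 0, 0], [0, 0, 0, 0, 0, 0], [0, 0, 0, 0, 0, 0], [0, 0, 0.02, 0, 0, 0], [0, 0, 0.05, 0, 0, 0], [0, 0, 0.08, 0, 0, 0], [0, 0, 0.12, 0, 0, 0], [0, 0, 0.14, 0, 0, 0]], fingers=0)

```text
time: 5.25
tcp_pos: [0.4534, -0.2517, 0.2113]
eef_rot: [179.9, 0.1, 94.7]
ft_force: [-0.0, -1.0, -1.4]
opening: 0.0429
```

Run:
```python
from h import *
im=ctrl.get_image("top"); sc=ctrl.get_image("scene")
for n,z in(("jaw_grip",.0765),("bracket_center",.058)):
  for c in("scene","top"): print(n,c,[(onplane(c,[d["at"][::-1]],z)[0].round(4),round(d["score"],2)) for d in ctrl.tip_of(n,c)][:2])
b=rect("scene",sc,.4,.7,-.34,-.14,.055); a=rect("top",im,.4,.7,-.34,-.14,.055)
cv2.imwrite("pics/r2.png",np.hstack([a,b])[:,:,::-1])
print(ctrl.read_state()["tcp_pos"])
```

```text
jaw_grip scene [(array([ 0.8291, -0.1454]), 0.7), (array([ 0.4508, -0.2539]), 0.68)]
jaw_grip top [(array([ 0.4573, -0.2505]), 0.97)]
bracket_center scene [(array([ 0.5912, -0.2412]), 0.85)]
bracket_center top [(array([0.5953, 0.3272]), 0.58)]
[ 0.45186314 -0.25025429  0.20606719]
```

View pics/r2.png

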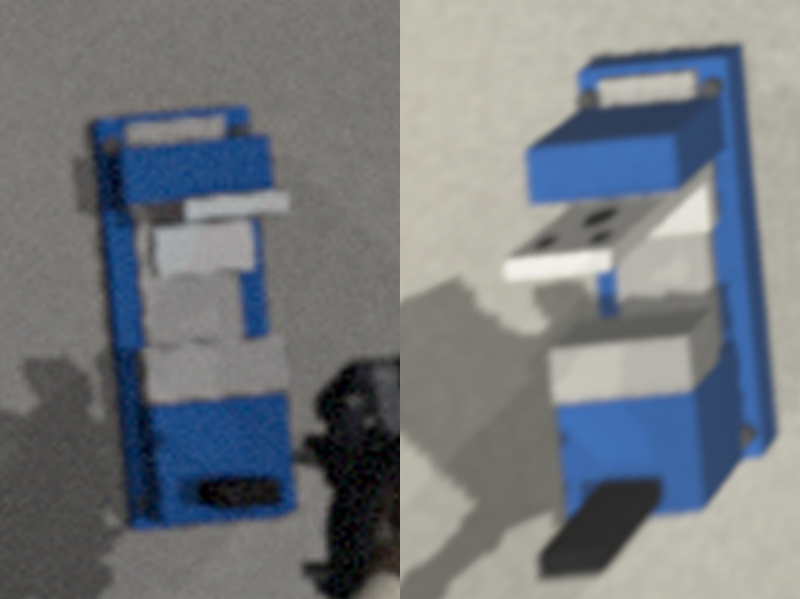

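Emit:
send_rows(rows=[[0.04, 0.001, 0, 0, 0, 0], [0.085, 0.002, -0.01, 0, 0, 0], [0.125, 0.0025, -0.03, 0, 0, 0], [0.1415, 0.0025, -0.055, 0, 0, 0], [0.1415, 0.0025, -0.09, 0, 0, 0], [0.1415, 0.0025, -0.12, 0, 0, 0], [0.1415, 0.0025, -0.137, 0, 0, 0], [0.1415, 0.0025, -0.144, 0, 0, 0]])

```text
time: 6.35
tcp_pos: [0.5924, -0.2474, 0.0607]
eef_rot: [-179.7, -0.2, 94.7]
ft_force: [-0.3, -0.3, -1.1]
opening: 0.0426
```

Emit:
send_rows(rows=[[0, 0, 0, 0, 0, 0], [0, 0, 0, 0, 0, 0], [0, 0, 0, 0, 0, 0], [0, 0, 0, 0, 0, 0], [0, 0, 0, 0, 0, 0], [0, 0, 0, 0, 0, 0], [0, 0, 0, 0, 0, 0], [0, 0, 0, 0, 0, 0]], fingers=1, newtons=50)

```text
time: 7.15
tcp_pos: [0.5956, -0.2494, 0.0662]
eef_rot: [179.9, 0.1, 94.7]
ft_force: [-0.9, -0.8, 6.0]
opening: 0.009
```

Emit:
send_rows(rows=[[0, 0, 0.008, 0, 0, 0], [0, 0, 0.02, 0, 0, 0], [0, 0, 0.035, 0, 0, 0], [0, 0, 0.05, 0, 0, 0], [0, 0, 0.065, 0, 0, 0], [0, 0, 0.08, 0, 0, 0], [0, 0, 0.09, 0, 0, 0], [0, 0, 0.09, 0, 0, 0]])

```text
time: 7.95
tcp_pos: [0.5956, -0.2494, 0.1568]
eef_rot: [179.8, 0.1, 94.7]
ft_force: [0.5, -0.4, -1.3]
opening: 0.0094
```

Run:
```python
from h import *
sc=ctrl.get_image("scene"); a=cv2.resize(sc[150:420,100:460],None,fx=2,fy=2)
cv2.imwrite("pics/s3.png",a[:,:,::-1]); s=ctrl.read_state(); print(s["tcp_pos"],s["ft_force"],s["opening"])
```

```text
[ 0.59490466 -0.2489574   0.15530158] [ 0.74134594 -0.09892148 -1.67825402] 0.009454239209836344
```

View pics/s3.png

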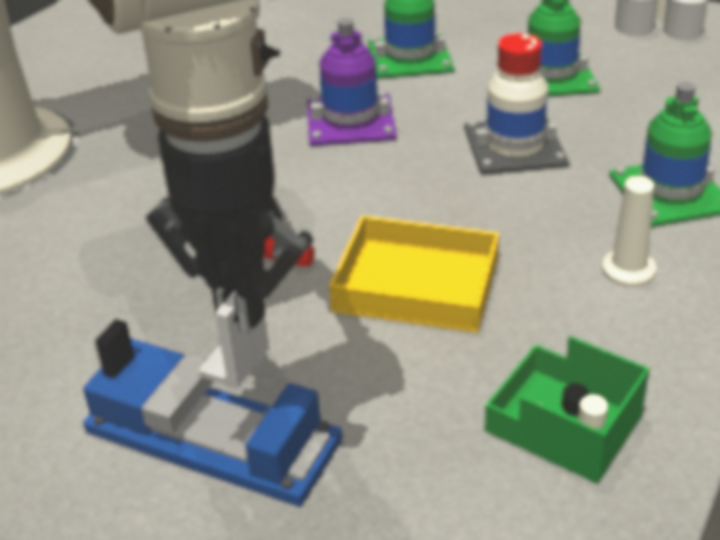

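Emit:
send_rows(rows=[[0.001, 0.015, 0, 0, 0, 0.01], [0.005, 0.055, 0, 0, 0, 0.04], [0.009, 0.1, 0, 0, 0, 0.08], [0.013, 0.145, 0, 0, 0, 0.11], [0.017, 0.19, 0, 0, 0, 0.14], [0.02, 0.23, 0, 0, 0, 0.165], [0.0225, 0.26, 0, 0, 0, 0.176], [0.0225, 0.27, 0, 0, 0, 0.176]])

```text
time: 8.8
tcp_pos: [0.6157, 0.0257, 0.153]
eef_rot: [-179.9, -0.1, 105.0]
ft_force: [-0.8, -0.7, -2.5]
opening: 0.0091
```

Emit:
send_rows(rows=[[0, 0, -0.015, 0, 0, 0], [0, 0, -0.035, 0, 0, 0], [0, 0, -0.055, 0, 0, 0], [0, 0, -0.072, 0, 0, 0], [0, 0, -0.085, 0, 0, 0], [0, 0, -0.094, 0, 0, 0], [0, 0, -0.1, 0, 0, 0], [0, 0, -0.1, 0, 0, 0]])

```text
time: 9.6
tcp_pos: [0.6165, 0.0211, 0.0535]
eef_rot: [-179.9, -0.0, 104.8]
ft_force: [0.0, -1.1, -0.6]
opening: 0.0091
```

Run:
```python
from h import *
sc=ctrl.get_image("scene"); a=cv2.resize(sc[210:340,220:400],None,fx=4,fy=4)
cv2.imwrite("pics/s4.png",a[:,:,::-1]); s=ctrl.read_state(); print(s["tcp_pos"],s["ft_force"],s["opening"])
```

```text
[0.61707815 0.02116852 0.05432835] [-0.22246474  0.08465638 -0.15982494] 0.009164918950552471
```

View pics/s4.png

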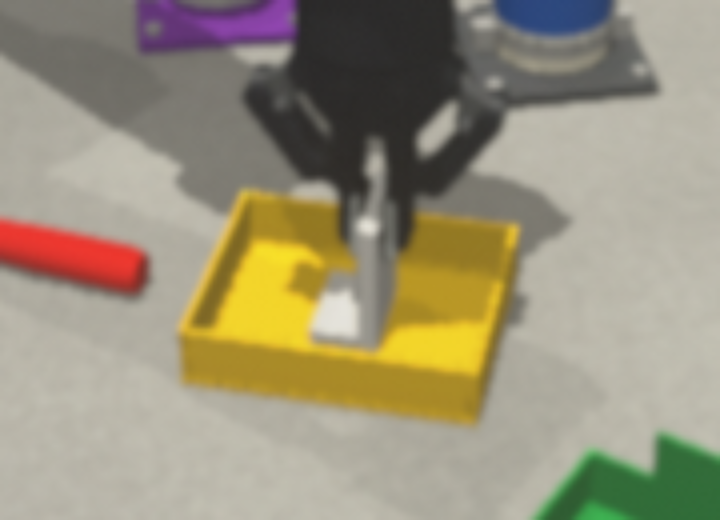

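Bracket is over the tray floor, inside the walls, foot to the left; now a gentle descent to contact.

Emit:
send_rows(rows=[[0, 0, -0.001, 0, 0, 0], [0, 0, -0.002, 0, 0, 0], [0, 0, -0.003, 0, 0, 0], [0, 0, -0.004, 0, 0, 0], [0, 0, -0.005, 0, 0, 0], [0, 0, -0.006, 0, 0, 0], [0, 0, -0.0065, 0, 0, 0], [0, 0, -0.0065, 0, 0, 0]])

```text
time: 10.45
tcp_pos: [0.6174, 0.0215, 0.0502]
eef_rot: [180.0, 0.0, 104.8]
ft_force: [-5.6, 0.3, 12.2]
opening: 0.0091
```

Emit:
send_rows(rows=[[0, 0, 0.001, 0, 0, 0], [0, 0, 0.002, 0, 0, 0], [0, 0, 0.002, 0, 0, 0], [0, 0, 0.002, 0, 0, 0], [0, 0, 0.002, 0, 0, 0], [0, 0, 0.015, 0, 0, 0], [0, 0, 0.045, 0, 0, 0], [0, 0, 0.08, 0, 0, 0]], fingers=0)

```text
time: 11.25
tcp_pos: [0.616, 0.0215, 0.1282]
eef_rot: [-179.9, -0.1, 104.8]
ft_force: [0.8, 1.3, 0.8]
opening: 0.0429
```

Run:
```python
from h import *
sc=ctrl.get_image("scene"); a=cv2.resize(sc[210:340,220:400],None,fx=4,fy=4)
cv2.imwrite("pics/s5.png",a[:,:,::-1]); s=ctrl.read_state(); print(s["tcp_pos"],s["ft_force"],s["qpos"])
```

```text
[0.62066052 0.02093784 0.13647588] [ 3.97604306 -0.75248269  4.13069818] [-9.20075649e+00  2.01478648e+01  8.93521731e+01  1.69633863e-03
  6.99172037e+01 -2.39969397e+01]
```

View pics/s5.png

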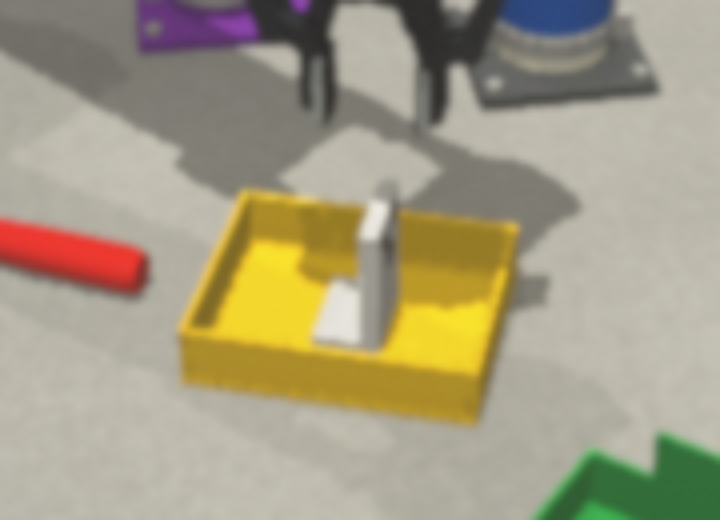

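Emit:
send_rows(rows=[[0, 0.005, 0.035, 0, 0, 0], [-0.001, 0.03, 0.07, 0, 0, -0.1], [-0.005, 0.07, 0.09, 0, 0, -0.22], [-0.009, 0.115, 0.09, 0, 0, -0.35], [-0.014, 0.16, 0.09, 0, 0, -0.48], [-0.018, 0.205, 0.09, 0, 0, -0.61], [-0.022, 0.25, 0.09, 0, 0, -0.74], [-0.0255, 0.284, 0.085, 0, 0, -0.785]], fingers=-0.7)

```text
time: 12.1
tcp_pos: [0.5914, 0.3083, 0.2147]
eef_rot: [179.9, -0.1, 59.7]
ft_force: [-0.7, -0.5, 0.6]
opening: 0.0727
```

Emit:
send_rows(rows=[[0, 0.0, -0.01, 0, 0, 0], [0, 0, -0.03, 0, 0, 0], [0, 0, -0.05, 0, 0, 0], [0, 0, -0.05, 0, 0, 0], [0, 0, -0.05, 0, 0, 0], [0, 0, -0.05, 0, 0, 0], [0, 0, -0.05, 0, 0, 0], [0, 0, -0.05, 0, 0, 0]])

```text
time: 12.9
tcp_pos: [0.5921, 0.3054, 0.164]
eef_rot: [179.9, -0.1, 59.8]
ft_force: [-0.3, -0.2, -0.4]
opening: 0.073
```

Run:
```python
from h import *
sc=ctrl.get_image("scene"); a=cv2.resize(sc[90:240,270:450],None,fx=4,fy=4)
cv2.imwrite("pics/s6.png",a[:,:,::-1]); s=ctrl.read_state(); print(s["tcp_pos"],s["eef_rot"],s["ft_force"],s["qpos"],s["opening"])
```

```text
[0.59187158 0.30541618 0.16366997] [ 1.79948580e+02 -5.38834371e-02  5.98039068e+01] [ 0.53094878  0.07416555 -0.47445693] [ 1.69239097e+01  2.52797956e+01  7.94005469e+01 -1.04851287e-03
  7.52451831e+01  4.71202935e+01] 0.07272018978668743
```

View pics/s6.png

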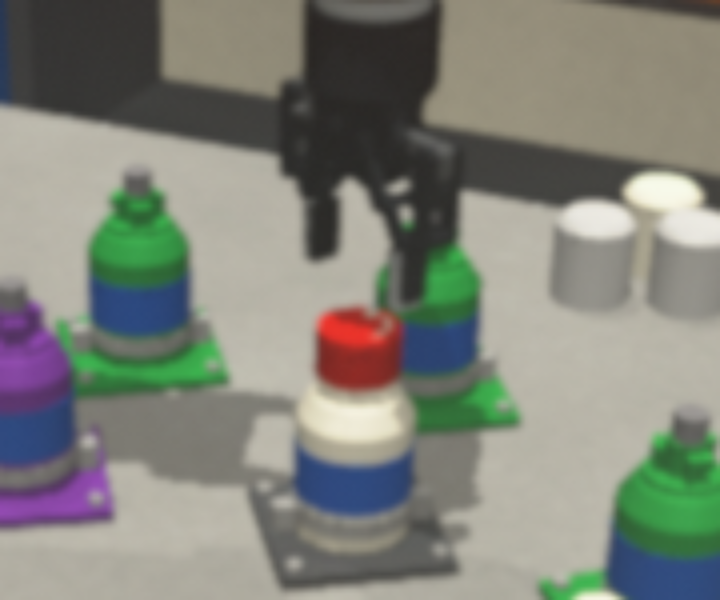

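Emit:
send_rows(rows=[[0, 0, -0.008, 0, 0, 0], [0, 0, -0.018, 0, 0, 0], [0, 0, -0.028, 0, 0, 0], [0, 0, -0.038, 0, 0, 0], [0, 0, -0.045, 0, 0, 0], [0, 0, -0.05, 0, 0, 0], [0, 0, -0.05, 0, 0, 0], [0, 0, -0.05, 0, 0, 0]])

```text
time: 13.75
tcp_pos: [0.5917, 0.3054, 0.113]
eef_rot: [180.0, -0.0, 59.8]
ft_force: [-0.5, -0.4, -0.7]
opening: 0.0725
```

Emit:
send_rows(rows=[[0, 0, 0, 0, 0, 0], [0, 0, 0, 0, 0, 0], [0, 0, 0, 0, 0, 0], [0, 0, 0, 0, 0, 0], [0, 0, 0, 0, 0, 0], [0, 0, 0, 0, 0, 0], [0, 0, 0, 0, 0, 0], [0, 0, 0, 0, 0, 0]], fingers=1, newtons=60)

```text
time: 14.55
tcp_pos: [0.592, 0.3055, 0.1132]
eef_rot: [179.9, -0.1, 59.8]
ft_force: [1.2, -0.2, 3.8]
opening: 0.0492
```

Emit:
send_rows(rows=[[0, 0, -0.001, 0, 0, 0], [0, 0, -0.002, 0, 0, 0], [0, 0, -0.003, 0, 0, 0], [0, 0, -0.004, 0, 0, 0], [0, 0, -0.005, 0, 0, 0], [0, 0, -0.006, 0, 0, 0], [0, 0, -0.0065, 0, 0, 0], [0, 0, -0.0065, 0, 0, 0]])

```text
time: 15.35
tcp_pos: [0.592, 0.3055, 0.1079]
eef_rot: [179.9, -0.0, 59.8]
ft_force: [-1.3, -1.2, 12.1]
opening: 0.0487
```

Emit:
send_rows(rows=[[0, 0, -0.0005, 0, 0, 0], [0, 0, -0.001, 0, 0, 0], [0, 0, -0.0015, 0, 0, 0], [0, 0, -0.0015, 0, 0, 0], [0, 0, -0.0015, 0, 0, 0], [0, 0, -0.0015, 0, 0, 0], [0, 0, -0.0015, 0, 0, 0], [0, 0, -0.0015, 0, 0, 0]])

```text
time: 16.15
tcp_pos: [0.5921, 0.3055, 0.1079]
eef_rot: [179.9, -0.0, 59.8]
ft_force: [-5.8, -2.7, 18.7]
opening: 0.0487
```

Emit:
send_rows(rows=[[0, 0, 0, 0, 0, 0.05], [0, 0, 0, 0, 0, 0.12], [0, 0, 0, 0, 0, 0.19], [0, 0, 0, 0, 0, 0.26], [0, 0, 0, 0, 0, 0.33], [0, 0, 0, 0, 0, 0.4], [0, 0, 0, 0, 0, 0.47], [0, 0, 0, 0, 0, 0.54]])

```text
time: 16.95
tcp_pos: [0.593, 0.3065, 0.1079]
eef_rot: [179.8, -0.1, 90.9]
ft_force: [-1.4, 1.0, 14.4]
opening: 0.0493
```

Run:
```python
from h import *
s=ctrl.read_state(); print(s["tcp_pos"],s["eef_rot"],s["ft_force"],s["ft_torque"],s["opening"])
```

```text
[0.592985   0.30650102 0.10789955] [ 1.79762018e+02 -1.26589936e-01  9.09048482e+01] [-1.43393343  0.96048046 14.39648835] [-0.01691848  0.27806384 -0.07162519] 0.049320595419402466
```

Emit:
send_rows(rows=[[0, 0, 0, 0, 0, 0.07], [0, 0, 0, 0, 0, 0.14], [0, 0, 0, 0, 0, 0.21], [0, 0, 0, 0, 0, 0.28], [0, 0, 0, 0, 0, 0.35], [0, 0, 0, 0, 0, 0.42], [0, 0, 0, 0, 0, 0.49], [0, 0, 0, 0, 0, 0.56]])

```text
time: 17.75
tcp_pos: [0.5928, 0.3066, 0.1079]
eef_rot: [179.7, 0.0, 123.0]
ft_force: [-1.9, 0.6, 15.5]
opening: 0.0489
```

Run:
```python
from h import *
s=ctrl.read_state(); print(s["tcp_pos"],s["eef_rot"],s["ft_force"],s["ft_torque"],s["opening"])
```

```text
[0.59281027 0.30657583 0.10790871] [1.79746518e+02 2.85561437e-03 1.22991913e+02] [-1.86134062  0.63029993 15.46181584] [ 0.17336774  0.43363399 -0.09509486] 0.048900886432265554
```

Emit:
send_rows(rows=[[0, 0, 0.003, 0, 0, 0], [0, 0, 0.006, 0, 0, 0], [0, 0, 0.01, 0, 0, 0], [0, 0, 0.014, 0, 0, 0], [0, 0, 0.018, 0, 0, 0], [0, 0, 0.022, 0, 0, 0], [0, 0, 0.026, 0, 0, 0], [0, 0, 0.03, 0, 0, 0]])

```text
time: 18.55
tcp_pos: [0.5911, 0.3052, 0.1346]
eef_rot: [-179.9, -0.0, 122.8]
ft_force: [0.7, -0.5, -0.9]
opening: 0.049
```

Free. Lift well clear.

Emit:
send_rows(rows=[[0, 0, 0.01, 0, 0, 0], [0, 0, 0.025, 0, 0, 0], [0, 0, 0.04, 0, 0, 0], [0, 0, 0.055, 0, 0, 0], [0, 0, 0.07, 0, 0, 0], [0, 0, 0.085, 0, 0, 0], [0, 0, 0.095, 0, 0, 0], [0, 0, 0.1, 0, 0, 0]])

```text
time: 19.35
tcp_pos: [0.592, 0.3055, 0.2366]
eef_rot: [179.9, 0.0, 122.8]
ft_force: [-0.8, -0.0, -0.2]
opening: 0.0488
```

Emit:
send_rows(rows=[[0, 0, 0, 0, 0, 0], [0, 0, 0, 0, 0, 0], [0, 0, 0, 0, 0, 0], [0, 0, 0, 0, 0, 0], [0, 0, 0, 0, 0, 0], [0, 0, 0, 0, 0, 0], [0, 0, 0, 0, 0, 0], [0, 0, 0, 0, 0, 0]])

```text
time: 20.15
tcp_pos: [0.5915, 0.3054, 0.2348]
eef_rot: [180.0, 0.0, 122.8]
ft_force: [-0.2, -0.9, -0.6]
opening: 0.0489
```

Run:
```python
from h import *
sc=ctrl.get_image("scene"); a=cv2.resize(sc[70:410,130:460],None,fx=1.7,fy=1.7)
cv2.imwrite("pics/s7.png",a[:,:,::-1]); s=ctrl.read_state(); print(s["tcp_pos"],s["eef_rot"],s["ft_force"],s["opening"],s["time"])
for n,z in(("jaw_grip",.0765),): 
  for c in("scene","top"):
    ctrl.get_image(c); print([(onplane(c,[d["at"][::-1]],z)[0].round(4),round(d["score"],2)) for d in ctrl.tip_of(n,c)][:2])
```

```text
[0.59148605 0.30537094 0.23482415] [1.79997804e+02 6.92274064e-04 1.22828829e+02] [0.44049587 0.32295681 0.19036521] 0.04879173837730553 20.2
[(array([ 0.4554, -0.2597]), 0.68)]
[(array([ 0.4566, -0.2505]), 0.66)]
```

View pics/s7.png

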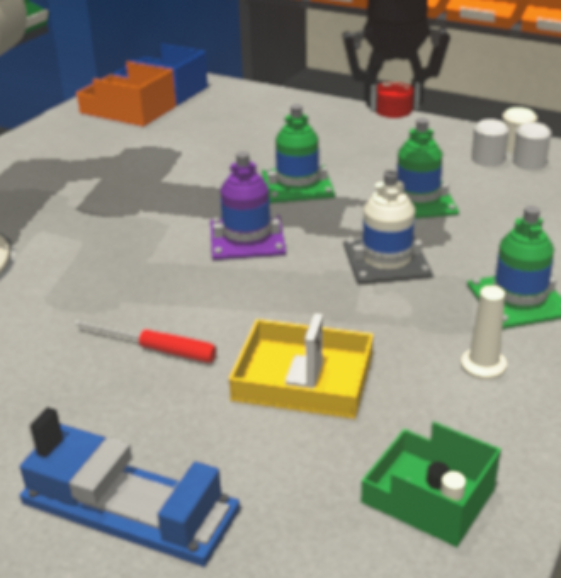

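The cap is held upright at (395,100), clear above the open bottle. The bracket stands in the tray at (312,350), the jaw is open, and the bin, pusher and screwdriver are where they were.

```bash
python3 -c "
from station import ctrl
print(ctrl.hand_in())"
```

```text
the job is handed in; nothing more can be done
None
```

The job is handed in, and as far as my checks show, every step was done in the order asked. It took about 20 s of the 64 s allowed.

- **Jaw:** I slid it about 56 mm by its grip. In the final check the two cameras place the grip about 54 mm from where it began, above the 45 mm needed.
- **Bracket:** I lifted it out and lowered it into the tray until it touched at about 12 N. Then I released it, and the last picture shows it standing inside the tray.
- **Cap:** I pressed it about 5.3 mm until it met the collar and turned the gripper 63° counter-clockwise. It came off without resistance. It is held upright with the fingers 49 mm apart, about 12 cm above its locked position, with no load on the wrist.
- **Other objects:** the bin, pusher, screwdriver and look-alike bottles look unmoved in the last picture.

**Checks that disagreed:**
- The networks' cap and neck positions differed by about 1 cm between cameras, so I used my own outline fit, which agreed to under 1 mm.
- The networks' grip and bracket points sometimes landed on the wrong thing or were a few millimetres apart. I checked those against the pictures.
- The final grip positions from the two cameras differ by about 9 mm across the vise, but by only about 1 mm along the opening direction.

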